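# Check the seals of the cooling preserve jars

## Robot

A 7-joint arm with a two-finger parallel gripper is mounted at the origin on the work surface. World frame = base frame: x ahead of the robot, y to its left, z up, the work surface at z = 0. Lengths are in m, angles in rad, forces in N, time in s.
With the tool pointing down it reaches from about 0.4 to 0.9 m from the base axis. Payload 5.6 kg.
Tool frame: the origin (TCP) lies at the very end of the fingers, on their centre line; the grasp point (between the pads) lies 19 mm behind it (r.grip_depth is the distance from the TCP to the grasp point, in m); z points along the fingers, y is the line along which they close (so a half turn about z gives the same grasp; the last joint's range is limited). The gripper opens to 92 mm and grips with 3 to 60 N. Pads are 20 mm wide; open, the fingers measure 128 mm over their backs; the gripper's body (75 mm by 189 mm) begins 69 mm behind the grasp point.
Start: joints at [-1.366, 0.468, -0.012, 1.603, 0.006, 1.071, -0.056], TCP at [0.159, 0.63, 0.215] pointing down, gripper open.
Joint ranges: [-2.53, 2.53], [-0.31, 2.02], [-1.57, 1.55], [0.28, 2.44], [-1.29, 4.43], [0.15, 1.84], [-2.92, 2.92]. Speed limits (rad/s): [2.57, 2.57, 3.14, 3.14, 3.14, 3.14, 3.14].

## Interface

Orientations are given as a 3x3 rotation matrix whose columns are the frame's x, y, z axes.
In Python, from station import r, cams, job gives the robot as it stands. The module is installed in compiled form; this text tells all that it offers.
- The arm moves only by the tool step_arm, never from a script. Its argument "motion" is a list that holds one entry, the list of rows, each a list of 7 numbers: the finger opening in mm, from 0 to 91.9, then the shift along the world's x, y, z in mm, then the turn, a rotation vector about the world's x, y, z in rad. A call has 1 to 5 rows; each row shifts and turns the commanded pose from where the row before left it; what a row does not reach is not made up. A row lasts 1/12 s, in which the tool goes at most 41.7 mm and 7.16 degrees, less where a joint would pass 70% of its speed; a pose out of reach is approached as far as the arm can. A call is refused whole if a number of a shift passes 41.7 or a number of a turn 0.125, either way. A call with a gripper value outside its range is refused whole. The fingers move at their own pace and stop on an object; the grip force is fixed at half the most. Time passes only in rows, so rows that do not move let the fingers close. It gives the time, the measured TCP pose, the force, the opening and the grip force at its end, in the units of the state.
- r.observe(): the state, without advancing time (a new reading comes with each control period).
- cams.get_image(name): name is "scene" or "top" or "wrist"; returns (picture, depth): 384x512x3 uint8, red, green, blue; 384x512 float32, m along the optical axis (not along the pixel's ray), 0 where there is no reading.
- cams.camera_params(name): a dict with "fx", "fy", "cx", "cy" (pixels), "k1" (the pictures are not rectified: a ray, as slopes to the right and down, at radius r is drawn at 1 + k1 r^2 times it, then the intrinsics apply), "T" (4x4, takes a point from camera to world coordinates). Camera axes: x right, y down, z forward; pixel columns grow to the right and rows downward; lengths in m; the calibration is good to about 2 mm. A picture is of the moment at which its call begins: read the wrist's pose just before it. camera_params takes no time and is no camera call; for the wrist camera it gives the pose at the moment of the call.
- job.job_done(): hands the job in; it is judged then, once.
Trained networks look in the newest picture that a camera, given by its name, has taken for a name from the list of things; names that differ only in an ending like _2 or _b are one class to them, and where a whole thing is asked for, a point or a joint stands for the part that bears it (a point fixed in the world has none). Each returns a list of dicts, best first, with "conf" (0 to 1); they miss things now and then, are a little off and sometimes report something else, mostly with a low value. They report only what shows in the picture. A call takes as long as a camera call.
- cams.boxes_of(camera, query): "location" ([column, row] in pixels, amid what is visible of it).
- cams.outline_of(camera, query): "region" (384x512 bool, what is visible of it) and "location" ([column, row] in pixels, amid what is visible of it).
The state is a dict: "time": time; "joints": joint angles; "joint_vel": joint speeds; "joint_efforts": joint torques, N m; "position": TCP position; "eef_rot": TCP orientation; "force": force on the tool from outside, world axes, zero at the start; "wrist_torque": the same for the moment, N m; "gripper_width": opening from 0.0 (shut) to 1.0 (fully open); "grip_force": force on a finger pad.
Only numpy, scipy, OpenCV 4.12 (cv2) and the standard library are available. Lean on these libraries where they do the work, as an engineer would, in place of code of your own. Each camera call takes 0.05 s, during which the arm holds its last target. There are 200 camera calls.

## Task

The preserve jars are cooling and their lids are still domed: test the seals in the order in which the jars came out of the pot, first the gherkins (green lid), then the apricots (blue lid), then the plums (red lid), with a fingertip pressing the middle of each lid lightly, just until it goes right down and stays down. Do not pick up, shift or tip any jar while its seal sets, and do not touch the cherry jar (yellow lid) on the cork trivet, which is not ready. Leave everything else on the counter where it stands.

Things in the scene. Friction and masses are not known exactly. Their poses are not given: they have to be found in the camera images.
- gherkin_jar: closed preserve jar: green lid, tall clear jar of green gherkins; 86 mm across, 142 mm tall to the top of the raised lid centre; loose, about 0.3 to 1 kg; origin at the centre of its underside, z up, standing on the counter
- gherkin_lid_top (a point): the top of the raised round centre of that jar's lid, in its middle; it moves down with it. The centre is 54 mm across in the 82 mm lid and stands 6 mm above the lid's flat edge
- gherkin_lid (a joint): how far the lid's centre has gone down, m: 0 raised, as at the start; 0.003 right down. It yields to about 3 N, goes down 3 mm and stays down when released; pressed on, the whole lid then gives springily by another 3 mm (3.5 N rising to 13 N) and is hard beyond that, so go down slowly. 4 to 10 N is a light press, 20 N is too hard
- apricot_jar: closed preserve jar: blue lid, clear jar of orange apricots; 86 mm across, 122 mm tall to the top of the raised lid centre; loose, about 0.3 to 1 kg; origin at the centre of its underside, z up, standing on the counter
- apricot_lid_top (a point): the top of the raised round centre of that jar's lid, in its middle; it moves down with it. The centre is 54 mm across in the 82 mm lid and stands 6 mm above the lid's flat edge
- apricot_lid (a joint): how far the lid's centre has gone down, m: 0 raised, as at the start; 0.003 right down. It yields to about 3 N, goes down 3 mm and stays down when released; pressed on, the whole lid then gives springily by another 3 mm (3.5 N rising to 13 N) and is hard beyond that, so go down slowly. 4 to 10 N is a light press, 20 N is too hard
- plum_jar: closed preserve jar: red lid, smaller clear jar of dark purple plums; 76 mm across, 108 mm tall to the top of the raised lid centre; loose, about 0.3 to 1 kg; origin at the centre of its underside, z up, standing on the counter
- plum_lid_top (a point): the top of the raised round centre of that jar's lid, in its middle; it moves down with it. The centre is 48 mm across in the 72 mm lid and stands 6 mm above the lid's flat edge
- plum_lid (a joint): how far the lid's centre has gone down, m: 0 raised, as at the start; 0.003 right down. It yields to about 3 N, goes down 3 mm and stays down when released; pressed on, the whole lid then gives springily by another 3 mm (3.5 N rising to 13 N) and is hard beyond that, so go down slowly. 4 to 10 N is a light press, 20 N is too hard
- cherry_jar: closed preserve jar: yellow lid, clear jar of small dark red cherries, standing on the round cork trivet; 86 mm across, 122 mm tall to the top of the raised lid centre; loose, about 0.3 to 1 kg; origin at the centre of its underside, z up (10 mm above the counter, on the trivet)
- cherry_lid_top (a point): the top of the raised round centre of that jar's lid, in its middle; it moves down with it. The centre is 54 mm across in the 82 mm lid and stands 6 mm above the lid's flat edge
- cherry_lid (a joint): how far the lid's centre has gone down, m: 0 raised, as at the start; 0.003 right down. This jar is to be left alone
- trivet: round cork trivet, 116 mm across and 10 mm thick, fixed to the counter; origin at the centre of its underside; the cherry jar stands on it
- funnel: steel jam funnel standing on its spout, 104 mm across the mouth, 55 mm tall, loose; origin at the centre of its underside
- empty_jar: open empty glass jar, 76 mm across, 100 mm tall, loose; origin at the centre of its underside
- spare_lid: spare copper-coloured lid lying flat, 82 mm across, 14 mm thick, loose; origin at the centre of its underside
- spice_jar: small spice jar with a cork-coloured cap, 46 mm across, 90 mm tall, loose; origin at the centre of its underside
- spoon: wooden spoon lying on the counter at the right, 260 mm long, loose; origin under its middle, x along it. Further right (y below -0.43 m) a fixed hot plate carries a blue preserving pot, 255 mm tall
- tin: food tin with an orange label, 72 mm across, 85 mm tall, loose; origin at the centre of its underside. Further left (y above 0.43 m) stands a fixed black basket of potatoes, 170 mm tall

How it is judged:
On the way, in this order (a step that is already met when the one before it is completed fails the run):
1. the centre of the gherkin jar's lid is pressed down (value of joint gherkin_lid above 0.002 m and value of joint each of apricot_lid, plum_lid below 0.001 m), for 0.05 s.
2. the centre of the apricot jar's lid is pressed down (value of joint apricot_lid above 0.002 m and value of joint plum_lid below 0.001 m), for 0.05 s.
3. the centre of the plum jar's lid is pressed down (value of joint plum_lid above 0.002 m), for 0.05 s.
At the end, for the whole second after the job is handed in: The lid centres of the gherkin, apricot and plum jars are down (more than 2 mm of their 3 mm), that of the cherry jar is still up (less than 1 mm); all four jars stand upright (within 0.08 rad), at rest, within 20 mm of where they stood (value of joint each of gherkin_lid, apricot_lid, plum_lid above 0.002 m and value of joint cherry_lid below 0.001 m and angle between each of gherkin_jar, apricot_jar, plum_jar, cherry_jar's own z axis and vertical below 0.08 rad and distance of each of gherkin_jar, apricot_jar, plum_jar, cherry_jar from where it was at the start of the episode below 0.02 m and linear speed of each of gherkin_jar, apricot_jar, plum_jar, cherry_jar below 0.02 m/s); the robot touches nothing.
It fails at once if a lid or jar is pressed too hard (more than 20 N) (contact force between any of the fingers, the arm and gherkin_jar above 20 N or contact force between any of the fingers, the arm and apricot_jar above 20 N or contact force between any of the fingers, the arm and plum_jar above 20 N).
It fails at once if the cherry jar is touched (contact force between any of the fingers, the arm and cherry_jar above 0.5 N).
It fails at once if a jar is lifted (10 mm) or shifted (20 mm) (height (world z) of any of gherkin_jar, apricot_jar, plum_jar above 0.01 m or distance of any of gherkin_jar, apricot_jar, plum_jar, cherry_jar from where it was at the start of the episode above 0.02 m or height (world z) of cherry_jar above 0.02 m).
It fails at once if a jar is tipped (0.2 rad) (angle between any of gherkin_jar, apricot_jar, plum_jar, cherry_jar's own z axis and vertical above 0.2 rad).
It fails at once if the funnel, empty jar, spare lid, spice jar, spoon or tin is moved by more than 20 mm (distance of any of funnel, empty_jar, spare_lid, spice_jar, spoon, tin from where it was at the start of the episode above 0.02 m).
It also fails if it takes over 48 s, if anything falls off the work surface, if the arm or the gripper's body presses on something with over 40 N, if the wrist force passes 120 N, or if a joint passes its speed limit or range.

## Working session

There is one attempt and no reset: what is moved stays moved. The work goes in short steps, Python scripts to look and compute and a tool call to move; the robot and the scene stay as the last step left them, time stands still between calls to the robot, and variables do not carry over. Pictures are saved under pics/ and viewed, at most 10 in all, crops included, and the job is handed in when it is done.

Besides the shell and the picture viewer there is one more tool, called after "Emit:" as a command line: name --argument value ..., lists and objects as JSON in quotes. step_arm: Moves the arm, as the interface text tells. Its arguments: {"type":"object","properties":{"motion":{"type":"array","items":{"type":"array","items":{"type":"array","items":{"type":"number"}}}}},"required":["motion"]}

```bash
mkdir -p pics
cat > h.py <<'E'
import numpy as np, cv2
from station import r, cams, job
def cloud(name, depth, P):
    fx,fy,cx,cy,k1=[P[k] for k in("fx","fy","cx","cy","k1")]
    v,u=np.mgrid[0:384,0:512]
    K=np.array([[fx,0,cx],[0,fy,cy],[0,0,1.]])
    p=cv2.undistortPoints(np.stack([u,v],-1).reshape(-1,1,2).astype(float),K,np.array([k1,0,0,0.])).reshape(384,512,2)
    c=np.concatenate([p*depth[...,None],depth[...,None]],-1)
    return c@P["T"][:3,:3].T+P["T"][:3,3]
E
python3 - <<'E'
from h import *
o=r.observe();print(o["time"],o["position"],o["force"],o["gripper_width"])
for n in("scene","top"):
    P=cams.camera_params(n)
    im,d=cams.get_image(n);cv2.imwrite(f"pics/{n}.png",im[...,::-1])
    W=cloud(n,d,P);print(n,P["T"][:3,3])
    for q in("gherkin_lid","apricot_lid","plum_lid","cherry_lid","empty_jar","spice_jar","funnel","tin"):
        for b in cams.outline_of(n,q)[:2]:
            m=b["region"]&(d>0);w=W[m]
            if len(w)==0: continue
            zt=np.percentile(w[:,2],98);t=w[w[:,2]>zt-.004]
            print(q,round(b["conf"],2),np.round(b["location"]),m.sum(),"ztop %.3f"%zt,"mid",((t.min(0)+t.max(0))/2).round(3),"ext",np.ptp(t,0).round(3),len(t))
E
```

```text
0.0 [0.15935167 0.62956044 0.21365754] [ 0.08710522  0.28345466 -0.36303698] 1.0024037242695159
scene [1.25358494 0.40852177 0.7868649 ]
gherkin_lid 0.63 [166. 216.] 519 ztop 0.015 mid [ 0.747 -0.226  0.014] ext [0.081 0.079 0.005] 352
gherkin_lid 0.32 [292. 217.] 202 ztop 0.108 mid [0.629 0.12  0.106] ext [0.049 0.044 0.005] 178
apricot_lid 0.73 [169. 164.] 307 ztop 0.018 mid [ 0.536 -0.399  0.017] ext [0.211 0.033 0.005] 81
apricot_lid 0.59 [168. 218.] 473 ztop 0.015 mid [ 0.749 -0.225  0.014] ext [0.077 0.077 0.005] 325
plum_lid 0.52 [290. 218.] 198 ztop 0.108 mid [0.63  0.118 0.106] ext [0.048 0.045 0.005] 179
plum_lid 0.32 [352. 203.] 1371 ztop 0.131 mid [0.454 0.228 0.131] ext [0.057 0.057 0.007] 212
cherry_lid 0.49 [356. 186.] 196 ztop 0.132 mid [0.456 0.226 0.131] ext [0.054 0.048 0.006] 178
cherry_lid 0.23 [170. 218.] 512 ztop 0.015 mid [ 0.747 -0.225  0.014] ext [0.081 0.077 0.005] 344
empty_jar 0.84 [220. 237.] 1090 ztop 0.099 mid [ 0.768 -0.015  0.098] ext [0.074 0.078 0.007] 135
empty_jar 0.54 [274. 175.] 666 ztop 0.054 mid [ 0.452 -0.026  0.053] ext [0.104 0.103 0.006] 
[... 762 characters left out ...]
57 0.226 0.134] ext [0.051 0.051 0.005] 188
cherry_lid 0.33 [191. 268.] 368 ztop 0.027 mid [0.424 0.202 0.061] ext [0.018 0.025 0.072] 10
empty_jar 0.89 [262. 145.] 666 ztop 0.102 mid [ 0.767 -0.013  0.1  ] ext [0.072 0.071 0.005] 85
spice_jar 0.71 [168. 260.] 341 ztop 0.135 mid [0.457 0.225 0.134] ext [0.051 0.049 0.005] 185
spice_jar 0.68 [398. 233.] 601 ztop 0.021 mid [ 0.484 -0.407  0.021] ext [0.124 0.017 0.007] 146
funnel 0.73 [398. 231.] 618 ztop 0.021 mid [ 0.484 -0.407  0.021] ext [0.124 0.017 0.007] 146
funnel 0.67 [261. 265.] 984 ztop 0.056 mid [ 0.452 -0.024  0.056] ext [0.101 0.099 0.007] 155
tin 0.73 [124. 223.] 731 ztop 0.087 mid [0.554 0.373 0.086] ext [0.062 0.062 0.006] 297
```

View pics/top.png

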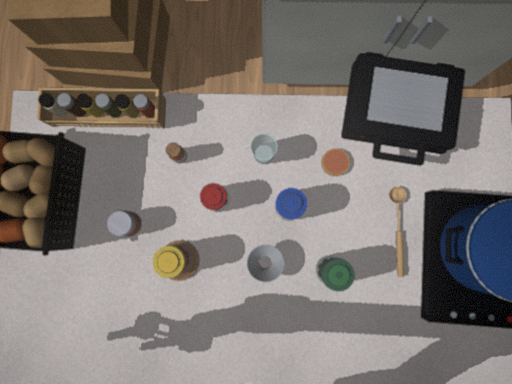

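View pics/scene.png

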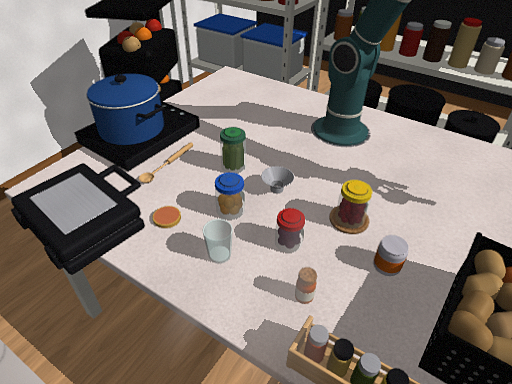

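Run:
```python
from h import *
P=cams.camera_params("scene");im,d=cams.get_image("scene");W=cloud("scene",d,P)
for n,x,y in(("g",.433,-.207),("a",.614,-.089)):
    m=(d>0)&(np.hypot(W[...,0]-x,W[...,1]-y)<.05)&(W[...,2]>.1)
    w=W[m];zt=np.percentile(w[:,2],98);k=w[w[:,2]>zt-.0035];print(n,zt,((k.min(0)+k.max(0))/2).round(3),np.ptp(k,0).round(3),len(k))
o=r.observe();print(o["eef_rot"].round(3))
```

```text
g 0.14121327924395968 [ 0.435 -0.212  0.14 ] [0.055 0.057 0.004] 127
a 0.12184704239368477 [ 0.614 -0.091  0.121] [0.054 0.05  0.005] 177
[[-0.969  0.245  0.   ]
 [ 0.245  0.969 -0.   ]
 [-0.     0.    -1.   ]]
```

The top view shows the green lid at (338,273), blue at (291,203), red at (213,196) and yellow at (170,262) on cork. The scene view agrees: green (232,135), blue (230,183), red (291,218), yellow (356,190). The 3D points from both views agree to about 5 mm, and the heights match the text. Next I raise the arm, close the fingers and move to the gherkins.

Emit:
step_arm --motion '[[[0, 0, 0, 30, 0, 0, 0], [0, 0, 0, 30, 0, 0, 0], [0, 20, -27, 0, 0, 0, 0], [0, 22, -28, 0, 0, 0, 0], [0, 22, -28, 0, 0, 0, 0]]]'

```text
time: 1.37
position: [0.2237, 0.5465, 0.2751]
eef_rot: [[-0.97, 0.244, 0.0], [0.244, 0.97, 0.001], [-0.0, 0.001, -1.0]]
force: [1.1, 0.2, 0.3]
gripper_width: 0.66
grip_force: 0.0
```

Emit:
step_arm --motion '[[[0, 22, -28, 0, 0, 0, 0], [0, 22, -28, 0, 0, 0, 0], [0, 22, -28, 0, 0, 0, 0], [0, 22, -28, 0, 0, 0, 0], [0, 22, -28, 0, 0, 0, 0]]]'

```text
time: 1.78
position: [0.3343, 0.4057, 0.2749]
eef_rot: [[-0.969, 0.245, 0.0], [0.245, 0.969, 0.001], [-0.0, 0.001, -1.0]]
force: [0.3, -0.1, 0.5]
gripper_width: 0.298
grip_force: 0.0
```

Emit:
step_arm --motion '[[[0, 22, -28, 0, 0, 0, 0], [0, 22, -28, 0, 0, 0, 0], [0, 22, -28, 0, 0, 0, 0], [0, 22, -28, 0, 0, 0, 0], [0, 2, -36, 0, 0, 0, 0]]]'

```text
time: 2.2
position: [0.4266, 0.2581, 0.2748]
eef_rot: [[-0.969, 0.247, 0.003], [0.247, 0.969, 0.001], [-0.002, 0.001, -1.0]]
force: [0.5, -0.8, 0.3]
gripper_width: 0.002
grip_force: 0.0
```

Emit:
step_arm --motion '[[[0, 2, -36, 0, 0, 0, 0], [0, 2, -36, 0, 0, 0, 0], [0, 2, -36, 0, 0, 0, 0], [0, 2, -36, 0, 0, 0, 0], [0, 0, -36, 0, 0, 0, 0]]]'

```text
time: 2.62
position: [0.4315, 0.0774, 0.2749]
eef_rot: [[-0.969, 0.245, 0.001], [0.245, 0.969, 0.001], [-0.001, 0.001, -1.0]]
force: [0.3, 0.4, 0.3]
gripper_width: 0.007
grip_force: 0.0
```

Emit:
step_arm --motion '[[[0, 0, -36, 0, 0, 0, 0], [0, 0, -36, 0, 0, 0, 0], [0, 0, -36, 0, 0, 0, 0], [0, 0, -30, 0, 0, 0, 0], [0, 0, 0, 0, 0, 0, 0]]]'

```text
time: 3.03
position: [0.4311, -0.0647, 0.2752]
eef_rot: [[-0.967, 0.254, 0.002], [0.254, 0.967, -0.001], [-0.002, -0.001, -1.0]]
force: [-0.1, 0.1, -0.3]
gripper_width: 0.003
grip_force: 0.0
```

Emit:
step_arm --motion '[[[0, 1, -36, 0, 0, 0, 0], [0, 1, -36, 0, 0, 0, 0], [0, 1, -36, 0, 0, 0, 0], [0, 0, -36, 0, 0, 0, 0], [0, 0, 0, 0, 0, 0, 0]]]'

```text
time: 3.45
position: [0.4338, -0.2091, 0.2753]
eef_rot: [[-0.967, 0.254, 0.001], [0.254, 0.967, -0.004], [-0.002, -0.003, -1.0]]
force: [0.3, 0.4, 0.5]
gripper_width: 0.002
grip_force: 0.0
```

```bash
cat > w.py <<'E'
from h import *
import sys
x,y=float(sys.argv[1]),float(sys.argv[2]);z0=float(sys.argv[3])
o=r.observe();print(o["position"].round(4),o["force"].round(2),o["joints"].round(2))
P=cams.camera_params("wrist");im,d=cams.get_image("wrist");W=cloud("w",d,P)
cv2.imwrite(f"pics/w{o['time']:.2f}.png",im[...,::-1]);print(f"w{o['time']:.2f}")
for lo,hi in((-.003,.006),(-.009,-.003)):
    m=(d>0)&(np.hypot(W[...,0]-x,W[...,1]-y)<.05)&(W[...,2]>z0+lo)&(W[...,2]<z0+hi);k=W[m]
    if len(k): print(len(k),"z",np.median(k[:,2]).round(4),"mid",((k.min(0)+k.max(0))/2).round(4),"ext",np.ptp(k,0).round(3))
E
python3 w.py .434 -.209 .142
```

```text
[ 0.4338 -0.2091  0.2753] [0.26 0.4  0.52] [-0.25  0.11  0.69  1.97 -0.08  1.09  1.78]
w3.45
2169 z 0.1417 mid [ 0.4293 -0.2106  0.1416] ext [0.054 0.053 0.005]
2690 z 0.1359 mid [ 0.4301 -0.2108  0.136 ] ext [0.081 0.082 0.006]
```

Emit:
step_arm --motion '[[[0, -3, -1, -30, 0, 0, 0], [0, 0, 0, -30, 0, 0, 0], [0, 0, 0, -30, 0, 0, 0], [0, 0, 0, -25, 0, 0, 0], [0, 0, 0, 0, 0, 0, 0]]]'

```text
time: 3.92
position: [0.4288, -0.2007, 0.1556]
eef_rot: [[-0.97, 0.243, -0.008], [0.243, 0.97, 0.003], [0.009, 0.0, -1.0]]
force: [-0.4, 0.4, -0.5]
gripper_width: 0.001
grip_force: 0.0
```

Emit:
step_arm --motion '[[[0, 0, 0, -5, 0, 0, 0], [0, 0, 0, -5, 0, 0, 0], [0, 0, 0, -2, 0, 0, 0], [0, 0, 0, -1, 0, 0, 0], [0, 0, 0, 0, 0, 0, 0]]]'

```text
time: 4.33
position: [0.432, -0.2038, 0.1473]
eef_rot: [[-0.969, 0.245, 0.002], [0.245, 0.969, 0.0], [-0.002, 0.0, -1.0]]
force: [-0.5, -0.7, -0.2]
gripper_width: 0.007
grip_force: 0.0
```

Emit:
step_arm --motion '[[[0, 0, 0, 0, 0, 0, 0], [0, 0, 0, 0, 0, 0, 0]]]'

```text
time: 4.5
position: [0.4318, -0.2039, 0.1471]
eef_rot: [[-0.969, 0.245, 0.001], [0.245, 0.969, -0.0], [-0.001, 0.0, -1.0]]
force: [-0.2, -1.2, 0.0]
gripper_width: 0.001
grip_force: 0.0
```

Emit:
step_arm --motion '[[[0, 0, -3, 0, 0, 0, 0], [0, -1, -3, 0, 0, 0, 0], [0, 0, 0, -1, 0, 0, 0], [0, 0, 0, -1, 0, 0, 0], [0, 0, 0, 0, 0, 0, 0]]]'

```text
time: 4.92
position: [0.4303, -0.2099, 0.1443]
eef_rot: [[-0.969, 0.246, -0.0], [0.246, 0.969, 0.0], [0.0, 0.0, -1.0]]
force: [0.3, 0.9, 0.1]
gripper_width: 0.005
grip_force: 0.0
```

Emit:
step_arm --motion '[[[0, 0, 0, -1, 0, 0, 0], [0, 0, 0, 0, 0, 0, 0], [0, 0, 0, -1, 0, 0, 0], [0, 0, 0, 0, 0, 0, 0], [0, 0, 0, 0, 0, 0, 0]]]'

```text
time: 5.33
position: [0.4305, -0.2098, 0.1425]
eef_rot: [[-0.969, 0.245, -0.0], [0.245, 0.969, 0.0], [0.0, 0.0, -1.0]]
force: [-0.7, -0.1, -0.4]
gripper_width: 0.006
grip_force: 0.0
```

Now the contact zone, 1 mm at a time.

Emit:
step_arm --motion '[[[0, 0, 0, -1, 0, 0, 0], [0, 0, 0, 0, 0, 0, 0], [0, 0, 0, -1, 0, 0, 0], [0, 0, 0, 0, 0, 0, 0], [0, 0, 0, 0, 0, 0, 0]]]'

```text
time: 5.75
position: [0.4305, -0.2098, 0.1406]
eef_rot: [[-0.969, 0.245, 0.0], [0.245, 0.969, 0.0], [-0.0, 0.0, -1.0]]
force: [-0.7, 0.4, 2.2]
gripper_width: 0.004
grip_force: 1.0
```

Emit:
step_arm --motion '[[[0, 0, 0, -1, 0, 0, 0], [0, 0, 0, 0, 0, 0, 0], [0, 0, 0, 0, 0, 0, 0]]]'

```text
time: 6.0
position: [0.4305, -0.2098, 0.1395]
eef_rot: [[-0.969, 0.245, 0.0], [0.245, 0.969, -0.0], [-0.0, -0.0, -1.0]]
force: [0.6, 0.8, 2.7]
gripper_width: 0.006
grip_force: 0.8
```

Emit:
step_arm --motion '[[[0, 0, 0, -1, 0, 0, 0], [0, 0, 0, 0, 0, 0, 0], [0, 0, 0, 0, 0, 0, 0]]]'

```text
time: 6.25
position: [0.4306, -0.2098, 0.1388]
eef_rot: [[-0.969, 0.245, 0.0], [0.245, 0.969, 0.0], [-0.0, 0.0, -1.0]]
force: [-0.9, 0.4, 5.8]
gripper_width: 0.002
grip_force: 2.6
```

Emit:
step_arm --motion '[[[0, 0, 0, -0.5, 0, 0, 0], [0, 0, 0, 0, 0, 0, 0], [0, 0, 0, 0, 0, 0, 0]]]'

```text
time: 6.5
position: [0.4306, -0.2099, 0.1384]
eef_rot: [[-0.969, 0.245, 0.0], [0.245, 0.969, 0.0], [-0.0, 0.0, -1.0]]
force: [-2.0, 0.9, 6.0]
gripper_width: 0.006
grip_force: 3.2
```

Emit:
step_arm --motion '[[[0, 0, 0, 3, 0, 0, 0], [0, 0, 0, 5, 0, 0, 0], [0, 0, 0, 20, 0, 0, 0], [0, 0, 0, 20, 0, 0, 0], [0, 0, 0, 20, 0, 0, 0]]]'

```text
time: 6.92
position: [0.43, -0.21, 0.2067]
eef_rot: [[-0.969, 0.246, -0.001], [0.246, 0.969, -0.0], [0.001, -0.001, -1.0]]
force: [0.5, 0.0, 0.0]
gripper_width: 0.005
grip_force: 0.0
```

Emit:
step_arm --motion '[[[0, 0, 0, 30, 0, 0, 0], [0, 0, 0, 30, 0, 0, 0], [0, 0, 0, 0, 0, 0, 0], [0, 0, 0, 0, 0, 0, 0]]]'

```text
time: 7.25
position: [0.4312, -0.2101, 0.2674]
eef_rot: [[-0.969, 0.245, 0.004], [0.245, 0.969, -0.0], [-0.004, 0.001, -1.0]]
force: [-0.5, -0.1, 0.2]
gripper_width: 0.003
grip_force: 0.0
```

```bash
python3 w.py .4305 -.21 .139
```

```text
[ 0.4312 -0.2101  0.2674] [-0.51 -0.08  0.22] [-0.25  0.11  0.7   1.98 -0.09  1.07  1.81]
w7.25
3582 z 0.1381 mid [ 0.4295 -0.2109  0.1384] ext [0.08  0.08  0.005]
1504 z 0.1352 mid [ 0.4297 -0.2107  0.133 ] ext [0.082 0.082 0.006]
```

Gherkin lid is down, about 3.5 mm lower, and the jar hasn't moved. Next, the apricots.

Emit:
step_arm --motion '[[[0, 30, 20, 0, 0, 0, 0], [0, 30, 20, 0, 0, 0, 0], [0, 30, 20, 0, 0, 0, 0], [0, 30, 20, 0, 0, 0, 0], [0, 30, 20, 0, 0, 0, 0]]]'

```text
time: 7.72
position: [0.5807, -0.1086, 0.2639]
eef_rot: [[-0.969, 0.246, -0.003], [0.246, 0.969, 0.0], [0.003, -0.001, -1.0]]
force: [0.5, -0.0, 0.1]
gripper_width: 0.005
grip_force: 0.0
```

Emit:
step_arm --motion '[[[0, 30, 20, 0, 0, 0, 0], [0, 0, 0, 0, 0, 0, 0], [0, 0, 0, 0, 0, 0, 0], [0, 0, 0, 0, 0, 0, 0]]]'

```text
time: 8.05
position: [0.6092, -0.0906, 0.2642]
eef_rot: [[-0.969, 0.246, -0.004], [0.246, 0.969, -0.001], [0.003, -0.002, -1.0]]
force: [-0.5, -0.3, -0.5]
gripper_width: 0.008
grip_force: 0.0
```

```bash
python3 w.py .614 -.09 .122
```

```text
[ 0.6092 -0.0906  0.2642] [-0.45 -0.31 -0.5 ] [-0.36  0.4   0.6   1.67 -0.24  1.15  1.63]
w8.05
2028 z 0.1217 mid [ 0.6113 -0.0918  0.1215] ext [0.053 0.053 0.005]
2519 z 0.1159 mid [ 0.6111 -0.0917  0.116 ] ext [0.081 0.081 0.006]
```

Aim for (0.612, -0.0915), with contact at about z = 0.1217.

Emit:
step_arm --motion '[[[0, 3, -1, -20, 0, 0, 0], [0, 0, 0, -30, 0, 0, 0], [0, 0, 0, -30, 0, 0, 0], [0, 0, 0, -30, 0, 0, 0], [0, 0, 0, -15, 0, 0, 0]]]'

```text
time: 8.52
position: [0.6103, -0.0918, 0.1379]
eef_rot: [[-0.969, 0.248, -0.005], [0.248, 0.969, 0.0], [0.005, -0.001, -1.0]]
force: [-0.9, 1.0, 0.5]
gripper_width: 0.006
grip_force: 0.0
```

Emit:
step_arm --motion '[[[0, 0, 0, 0, 0, 0, 0], [0, 0, 0, 0, 0, 0, 0]]]'

```text
time: 8.68
position: [0.6124, -0.0921, 0.1411]
eef_rot: [[-0.969, 0.247, -0.001], [0.247, 0.969, -0.0], [0.001, -0.001, -1.0]]
force: [0.2, 0.8, 0.1]
gripper_width: 0.003
grip_force: 0.0
```

Emit:
step_arm --motion '[[[0, 0, 0, -6, 0, 0, 0], [0, 0, 0, -5, 0, 0, 0], [0, 0, 0, -3, 0, 0, 0], [0, 0, 0, 0, 0, 0, 0], [0, 0, 0, 0, 0, 0, 0]]]'

```text
time: 9.1
position: [0.6136, -0.0908, 0.1274]
eef_rot: [[-0.969, 0.245, 0.0], [0.245, 0.969, 0.0], [-0.0, 0.0, -1.0]]
force: [-0.1, -0.7, -0.4]
gripper_width: 0.005
grip_force: 0.0
```

Emit:
step_arm --motion '[[[0, 0, 0, -1, 0, 0, 0], [0, 0, 0, -1, 0, 0, 0], [0, 0, 0, -1, 0, 0, 0], [0, 0, 0, 0, 0, 0, 0], [0, 0, 0, 0, 0, 0, 0]]]'

```text
time: 9.52
position: [0.6134, -0.0909, 0.124]
eef_rot: [[-0.969, 0.245, -0.0], [0.245, 0.969, -0.0], [0.0, -0.0, -1.0]]
force: [-0.1, -0.0, 0.2]
gripper_width: 0.006
grip_force: 0.0
```

Emit:
step_arm --motion '[[[0, -1, 0, 0, 0, 0, 0], [0, 0, 0, -1, 0, 0, 0], [0, 0, 0, -1, 0, 0, 0], [0, 0, 0, -1, 0, 0, 0], [0, 0, 0, 0, 0, 0, 0]]]'

```text
time: 9.93
position: [0.6125, -0.0909, 0.1212]
eef_rot: [[-0.969, 0.245, 0.0], [0.245, 0.969, 0.0], [-0.0, 0.0, -1.0]]
force: [-0.3, -0.1, 0.6]
gripper_width: 0.006
grip_force: 0.9
```

Emit:
step_arm --motion '[[[0, 0, 0, -1, 0, 0, 0], [0, 0, 0, 0, 0, 0, 0], [0, 0, 0, 0, 0, 0, 0]]]'

```text
time: 10.18
position: [0.6125, -0.0908, 0.1201]
eef_rot: [[-0.969, 0.245, 0.0], [0.245, 0.969, 0.0], [-0.0, 0.0, -1.0]]
force: [-0.3, 0.4, 2.4]
gripper_width: 0.001
grip_force: 1.2
```

Emit:
step_arm --motion '[[[0, 0, 0, -1, 0, 0, 0], [0, 0, 0, 0, 0, 0, 0], [0, 0, 0, 0, 0, 0, 0]]]'

```text
time: 10.43
position: [0.6125, -0.0909, 0.1192]
eef_rot: [[-0.969, 0.245, 0.0], [0.245, 0.969, 0.0], [-0.0, 0.0, -1.0]]
force: [-1.7, 0.1, 3.7]
gripper_width: 0.008
grip_force: 2.0
```

Emit:
step_arm --motion '[[[0, 0, 0, -0.8, 0, 0, 0], [0, 0, 0, 0, 0, 0, 0], [0, 0, 0, 0, 0, 0, 0]]]'

```text
time: 10.68
position: [0.6125, -0.0909, 0.1186]
eef_rot: [[-0.969, 0.245, 0.0], [0.245, 0.969, 0.0], [-0.0, 0.0, -1.0]]
force: [-2.6, 0.3, 5.7]
gripper_width: 0.008
grip_force: 2.9
```

Emit:
step_arm --motion '[[[0, 0, 0, -0.4, 0, 0, 0], [0, 0, 0, 0, 0, 0, 0], [0, 0, 0, 0, 0, 0, 0]]]'

```text
time: 10.93
position: [0.6125, -0.0909, 0.1183]
eef_rot: [[-0.969, 0.245, 0.0], [0.245, 0.969, 0.0], [-0.0, 0.0, -1.0]]
force: [-2.6, 0.3, 7.1]
gripper_width: 0.006
grip_force: 3.3
```

Emit:
step_arm --motion '[[[0, 0, 0, 3, 0, 0, 0], [0, 0, 0, 5, 0, 0, 0], [0, 0, 0, 30, 0, 0, 0], [0, 0, 0, 40, 0, 0, 0], [0, 0, 0, 40, 0, 0, 0]]]'

```text
time: 11.35
position: [0.6116, -0.0908, 0.2362]
eef_rot: [[-0.969, 0.246, -0.003], [0.246, 0.969, -0.0], [0.003, -0.001, -1.0]]
force: [1.0, -0.4, 0.7]
gripper_width: 0.004
grip_force: 0.0
```

Emit:
step_arm --motion '[[[0, 0, 0, 10, 0, 0, 0], [0, 0, 0, 0, 0, 0, 0], [0, 0, 0, 0, 0, 0, 0]]]'

```text
time: 11.6
position: [0.6124, -0.0905, 0.2457]
eef_rot: [[-0.97, 0.245, 0.001], [0.245, 0.97, 0.0], [-0.0, 0.001, -1.0]]
force: [-0.0, -0.2, -0.1]
gripper_width: 0.004
grip_force: 0.0
```

```bash
python3 w.py .6115 -.0915 .119
```

```text
[ 0.6124 -0.0905  0.2457] [-0.03 -0.2  -0.12] [-0.35  0.42  0.6   1.68 -0.26  1.12  1.64]
w11.60
3625 z 0.1181 mid [ 0.611  -0.092   0.1185] ext [0.078 0.08  0.005]
1491 z 0.1152 mid [ 0.6114 -0.092   0.1131] ext [0.082 0.082 0.006]
```

Apricot is down. Now the plum at (0.630, 0.118).

Emit:
step_arm --motion '[[[0, 3, 35, 0, 0, 0, 0], [0, 3, 35, 0, 0, 0, 0], [0, 3, 35, 0, 0, 0, 0], [0, 3, 35, 0, 0, 0, 0], [0, 3, 35, 0, 0, 0, 0]]]'

```text
time: 12.07
position: [0.6262, 0.0858, 0.2433]
eef_rot: [[-0.969, 0.245, -0.004], [0.246, 0.969, -0.001], [0.004, -0.002, -1.0]]
force: [0.4, -0.1, -0.3]
gripper_width: 0.004
grip_force: 0.0
```

Emit:
step_arm --motion '[[[0, 3, 34, 0, 0, 0, 0], [0, 0, 0, 0, 0, 0, 0], [0, 0, 0, 0, 0, 0, 0], [0, 0, 0, 0, 0, 0, 0]]]'

```text
time: 12.4
position: [0.6296, 0.1172, 0.2439]
eef_rot: [[-0.969, 0.246, -0.003], [0.246, 0.969, -0.002], [0.002, -0.003, -1.0]]
force: [-0.7, -0.0, 0.4]
gripper_width: 0.004
grip_force: 0.0
```

```bash
python3 w.py .63 .118 .108
```

```text
[0.6296 0.1172 0.2439] [-0.74 -0.    0.44] [-0.63  0.46  0.54  1.62 -0.25  1.14  1.3 ]
w12.40
1683 z 0.1077 mid [0.6292 0.1173 0.1075] ext [0.052 0.047 0.005]
1983 z 0.102 mid [0.6269 0.1173 0.102 ] ext [0.071 0.071 0.006]
```

Emit:
step_arm --motion '[[[0, -2, 0, -20, 0, 0, 0], [0, 0, 0, -30, 0, 0, 0], [0, 0, 0, -30, 0, 0, 0], [0, 0, 0, -25, 0, 0, 0], [0, 0, 0, -10, 0, 0, 0]]]'

```text
time: 12.87
position: [0.626, 0.1155, 0.127]
eef_rot: [[-0.969, 0.248, -0.006], [0.248, 0.969, -0.002], [0.005, -0.004, -1.0]]
force: [-0.8, -0.5, -0.5]
gripper_width: 0.004
grip_force: 0.0
```

Emit:
step_arm --motion '[[[0, 0, 0, 0, 0, 0, 0], [0, 0, 0, 0, 0, 0, 0], [0, 0, 0, 0, 0, 0, 0]]]'

```text
time: 13.12
position: [0.6297, 0.1174, 0.1326]
eef_rot: [[-0.969, 0.246, 0.003], [0.246, 0.969, 0.0], [-0.003, 0.001, -1.0]]
force: [0.6, -0.1, -0.2]
gripper_width: 0.003
grip_force: 0.0
```

Emit:
step_arm --motion '[[[0, 0, 0, -8, 0, 0, 0], [0, 0, 0, -6, 0, 0, 0], [0, 0, 0, -4, 0, 0, 0], [0, 0, 0, 0, 0, 0, 0], [0, 0, 0, 0, 0, 0, 0]]]'

```text
time: 13.53
position: [0.6283, 0.1182, 0.1126]
eef_rot: [[-0.969, 0.245, -0.0], [0.245, 0.969, -0.0], [0.0, -0.0, -1.0]]
force: [-0.3, -0.5, 0.8]
gripper_width: 0.003
grip_force: 0.0
```

Emit:
step_arm --motion '[[[0, -1, 0, -1, 0, 0, 0], [0, 0, 0, -1, 0, 0, 0], [0, 0, 0, -1, 0, 0, 0], [0, 0, 0, 0, 0, 0, 0], [0, 0, 0, 0, 0, 0, 0]]]'

```text
time: 13.95
position: [0.6275, 0.1182, 0.1099]
eef_rot: [[-0.969, 0.245, 0.0], [0.245, 0.969, 0.0], [-0.0, 0.0, -1.0]]
force: [-0.8, 0.1, 0.3]
gripper_width: 0.005
grip_force: 0.0
```

Emit:
step_arm --motion '[[[0, 0, 0, -1, 0, 0, 0], [0, 0, 0, -1, 0, 0, 0], [0, 0, 0, -1, 0, 0, 0], [0, 0, 0, 0, 0, 0, 0], [0, 0, 0, 0, 0, 0, 0]]]'

```text
time: 14.37
position: [0.6276, 0.1182, 0.107]
eef_rot: [[-0.969, 0.245, 0.0], [0.245, 0.969, 0.0], [-0.0, 0.0, -1.0]]
force: [0.4, -0.2, 2.2]
gripper_width: 0.004
grip_force: 1.1
```

Emit:
step_arm --motion '[[[0, 0, 0, -1, 0, 0, 0], [0, 0, 0, 0, 0, 0, 0], [0, 0, 0, 0, 0, 0, 0]]]'

```text
time: 14.62
position: [0.6276, 0.1181, 0.106]
eef_rot: [[-0.969, 0.245, 0.0], [0.245, 0.969, 0.0], [-0.0, 0.0, -1.0]]
force: [-0.2, -0.3, 2.6]
gripper_width: 0.007
grip_force: 1.2
```

Emit:
step_arm --motion '[[[0, 0, 0, -1, 0, 0, 0], [0, 0, 0, 0, 0, 0, 0], [0, 0, 0, 0, 0, 0, 0]]]'

```text
time: 14.87
position: [0.6276, 0.1182, 0.1051]
eef_rot: [[-0.969, 0.245, 0.0], [0.245, 0.969, 0.0], [-0.0, 0.0, -1.0]]
force: [0.4, -0.4, 4.0]
gripper_width: 0.005
grip_force: 2.2
```

Emit:
step_arm --motion '[[[0, 0, 0, -0.8, 0, 0, 0], [0, 0, 0, 0, 0, 0, 0], [0, 0, 0, -0.3, 0, 0, 0], [0, 0, 0, 0, 0, 0, 0]]]'

```text
time: 15.2
position: [0.6277, 0.1181, 0.1043]
eef_rot: [[-0.969, 0.245, 0.0], [0.245, 0.969, 0.0], [-0.0, 0.0, -1.0]]
force: [-1.8, -0.4, 7.3]
gripper_width: 0.006
grip_force: 3.4
```

Emit:
step_arm --motion '[[[0, 0, 0, 3, 0, 0, 0], [0, 0, 0, 5, 0, 0, 0], [0, 0, 0, 30, 0, 0, 0], [0, 0, 0, 40, 0, 0, 0], [0, 0, 0, 40, 0, 0, 0]]]'

```text
time: 15.62
position: [0.6262, 0.1179, 0.2218]
eef_rot: [[-0.969, 0.246, -0.003], [0.246, 0.969, -0.001], [0.003, -0.002, -1.0]]
force: [1.5, 0.4, 0.6]
gripper_width: 0.007
grip_force: 0.0
```

Emit:
step_arm --motion '[[[0, 0, 0, 10, 0, 0, 0], [0, 0, 0, 0, 0, 0, 0], [0, 0, 0, 0, 0, 0, 0]]]'

```text
time: 15.87
position: [0.6271, 0.1183, 0.2315]
eef_rot: [[-0.969, 0.245, -0.0], [0.245, 0.969, 0.0], [0.0, 0.0, -1.0]]
force: [-0.4, -0.6, -0.2]
gripper_width: 0.005
grip_force: 0.0
```

```bash
python3 w.py .6275 .118 .105
python3 - <<'E'
from h import *
P=cams.camera_params("scene");im,d=cams.get_image("scene");cv2.imwrite("pics/end.png",im[...,::-1]);W=cloud("scene",d,P)
for n,x,y,z in(("g",.431,-.21,.142),("a",.612,-.091,.122),("p",.628,.118,.108),("c",.456,.226,.132)):
    m=(d>0)&(np.hypot(W[...,0]-x,W[...,1]-y)<.018)&(W[...,2]>z-.03)
    print(n,z,np.median(W[m][:,2]).round(4),m.sum())
E
```

```text
[0.6271 0.1183 0.2315] [-0.39 -0.57 -0.2 ] [-0.63  0.46  0.54  1.65 -0.26  1.11  1.3 ]
w15.87
2907 z 0.1041 mid [0.627  0.117  0.1045] ext [0.07  0.069 0.005]
1044 z 0.1012 mid [0.6271 0.1173 0.0991] ext [0.072 0.071 0.006]
g 0.142 0.1365 55
a 0.122 0.117 79
p 0.108 0.2897 751
c 0.132 0.1305 87
```

View pics/end.png

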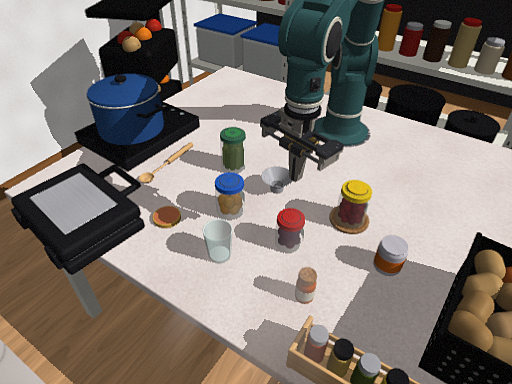

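The final view shows every jar standing where it was: green (232,135), blue (230,183), red (291,216), yellow (356,190). The gripper is clear above them. The three lids have gone down and the cherry lid is still up.

```bash
python3 -c "
from station import job
print(job.job_done())"
```

```text
the job is handed in; nothing more can be done
None
```

I pressed the gherkin, apricot and plum lids down in that order, with readings of about 6–7 N each; all three measured down afterwards, the cherry jar was left alone, nothing else looked moved, and the job is handed in (no verdict was returned).

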